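# Start the motorised cake turntable

### The job

Start the cake turntable from its white control console: first push down the white-dotted half of the black power rocker until it is fully over, then press the blue key all the way down (it stays down by itself), then press the green key all the way down and keep it held there: finish while still holding the green key down with the fingers. Pick nothing up, press neither the red nor the yellow key, do not touch the cake, and leave everything else standing around where it is.

Things in the scene. Friction and masses are not known exactly. Their poses are not given: they have to be found in the camera images.
- console: Fixed white control console, a box 200 mm (its x) by 360 mm (its y) by 50 mm high; origin at the centre of its underside on the table. On its flat top: the power rocker towards its +y end (120 mm from the centre) and four round keys in a two by two square (84 by 85 mm apart, centre to centre) in its -y half. Which colour sits at which of the four places changes. The console yaws by up to 0.4 rad either way.
- power_dot (a point): Centre of the white dot (14 mm) on the raised half of the black power rocker: the place to push; it moves with the rocker, 22 mm from the axle towards console -x (the robot's side). The rocker is two flat halves in a shallow V, each 36 mm long (console x), 38 mm wide and 6 mm thick.
- power_axle (a point): Middle of the rocker's axle, which runs along console y, 64 mm above the table, over a fixed grey base (96 by 56 mm, top 60 mm above the table). Off: the dotted half slopes up from it, outer edge about 31 mm above the console's top, the other half level. Fully over: the dotted half is level, its face 67 mm above the table, the other half raised.
- power (a joint): Angle of the power rocker, rad: 0 to 0.05 at the start (off), 0.4 fully over (on, end stop). About 4 N straight down at the dot moves it; it has no spring and stays where it is left.
- blue_top (a point): Centre of the top face of the round blue key (40 mm across) in a fixed dark ring (56 mm across, 11 mm high) on the console's top. Fully up, the face stands 19 mm above the console's top (8 mm above its ring); it moves straight down by 7 mm and this point moves with it. It latches by friction: about 3 N moves it, and it stays down where it is left.
- blue (a joint): How far the blue key is pressed, m: 0 up, 0.007 fully down.
- green_top (a point): Centre of the top face of the round green key (40 mm across) in a fixed dark ring (56 mm across, 11 mm high) on the console's top. Fully up, the face stands 19 mm above the console's top (8 mm above its ring); it moves straight down by 7 mm and this point moves with it. It is sprung: 1 N starts it, about 4.5 N brings it fully down, and it comes back up when let go.
- green (a joint): How far the green key is pressed, m: 0 up, 0.007 fully down.
- red_top (a point): Centre of the top face of the round red key (40 mm across) in a fixed dark ring (56 mm across, 11 mm high) on the console's top. Fully up, the face stands 19 mm above the console's top (8 mm above its ring); it moves straight down by 7 mm and this point moves with it. It is sprung like the green one. Not to be pressed.
- red (a joint): How far the red key is pressed, m: 0 up, 0.007 fully down.
- yellow_top (a point): Centre of the top face of the round yellow key (40 mm across) in a fixed dark ring (56 mm across, 11 mm high) on the console's top. Fully up, the face stands 19 mm above the console's top (8 mm above its ring); it moves straight down by 7 mm and this point moves with it. It stays down if pressed, like the blue one. Not to be pressed.
- yellow (a joint): How far the yellow key is pressed, m: 0 up, 0.007 fully down.
- nozzle: Loose metal piping nozzle, a cone 42 mm high and 23 mm across its foot, standing on the console's top between the rocker and the keys; origin at the centre of its underside.
- spatula: Loose spatula, 240 mm long along its x (handle at -x; blade 65 mm wide), at most 20 mm high, lying on the table on the robot's side of the console; origin at its middle, on its underside.
- squeeze: Loose yellow squeeze bottle, 54 mm across and 180 mm high, on the table beyond the console's +y end; origin at the centre of its underside.
- jar: Loose amber jar with a steel cap, 70 mm across and 100 mm high, on the table beyond the console's -y end; origin at the centre of its underside.
- bowl: Loose steel mixing bowl, 220 mm across and 100 mm high, on the table's left (+y); origin at the centre of its underside.
- can: Loose orange spray can, 60 mm across and 170 mm high, behind the console on the left; origin at the centre of its underside.
- mug: Loose blue mug, 80 mm across and 90 mm high, behind the console on the right; origin at the centre of its underside.
- turntable: Fixed white turntable on a pedestal carrying an iced cake, 300 mm across, 233 mm high overall, on the table's right (-y); origin at the centre of its underside. Not to be touched.

How it is judged:
On the way, in this order (a step that is already met when the one before it is completed fails the run):
1. the power rocker is pushed fully over (value of joint power above 0.34 rad), for 0.1 s.
2. the blue key is pressed all the way down (value of joint blue above 0.0055 m), for 0.1 s.
3. the green key is pressed all the way down (value of joint green above 0.0055 m), for 0.3 s.
At the end, for the whole second after the job is handed in: The fingers still hold the green key at least 5.5 mm down with over 1 N; the rocker is over (above 0.34 of 0.4 rad), the blue key at least 5.5 mm down, red and yellow pressed less than 3 mm (value of joint power above 0.34 rad and value of joint each of blue, green above 0.0055 m and contact force between the fingers and green above 1 N and value of joint each of red, yellow below 0.003 m); the arm keeps its last pose, push and grip.
It fails at once if the red or the yellow key is pressed (3 mm or more) (value of joint any of red, yellow above 0.003 m).
It fails at once if the blue key is pressed before the power rocker is over (value of joint blue above 0.003 m and value of joint power below 0.32 rad).
It fails at once if the green key is pressed before the rocker is over and the blue key is down (value of joint green above 0.003 m and (value of joint power below 0.32 rad or value of joint blue below 0.005 m)).
It fails at once if a thing standing around is moved or lifted by more than 20 mm (distance of any of nozzle, spatula, squeeze, jar, bowl, can, mug from where it was at the start of the episode above 0.02 m).
It fails at once if the cake or its turntable is touched (contact force between any of the arm, the fingers and turntable above 0.5 N).
It also fails if it takes over 42 s, if anything falls off the work surface, if the arm or the gripper's body presses on something with over 40 N, if the wrist force passes 120 N, or if a joint passes its speed limit or range.

### The arm

A 6-joint arm with a two-finger parallel gripper is mounted at the origin on the work surface. World frame = base frame: x ahead of the robot, y to its left, z up, the work surface at z = 0. Lengths are in m, angles in rad, forces in N, time in s.
With the tool pointing down it reaches from about 0.35 to 0.85 m from the base axis. Payload 8.1 kg.
Tool frame: the origin (TCP) lies on the centre line of the jaws, within the pads' length; the fingertips stand 17 mm ahead of it and the grasp point (between the pads) lies 2 mm behind it; x points along the fingers, z is the direction in which the jaws open and shut, and the axes are right-handed (so a half turn about x gives the same grasp; the last joint's range is limited). The gripper opens to 93 mm and grips with 3 to 60 N. Pads are 15 mm wide; open, the fingers measure 128 mm over their backs; the gripper's body (75 mm by 188 mm) begins 65 mm behind the grasp point.
Start: joints at [-1.344, 0.13, 1.488, -0, 1.523, -0.085], TCP at [0.184, -0.571, 0.236] pointing down, gripper open.
Joint ranges: [-2.96, 2.96], [-0.89, 2.26], [0.02, 2.5], [-1.34, 4.48], [0, 2.73], [-2.66, 2.66]. Speed limits (rad/s): [2.39, 2.39, 2.79, 3.14, 3.14, 3.14].

### API

Orientations are given as a rotation vector (axis times angle).
In Python, from plant import telemetry, optics, workorder gives the robot as it stands.
- The arm moves only by the shell command python3 -m inch 'ROWS' [FORCE]. ROWS is JSON, a list that holds one entry, the list of rows, each a list of 7 numbers: the shift along the tool's x, y, z in m, then the turn, a rotation vector about the tool's x, y, z in rad, then the opening, from 0 (shut) to 1 (fully open). In form: [[[tx, ty, tz, ax, ay, az, grip], ...]]. A call has 1 to 20 rows; each row shifts and turns the pose as measured when the row begins, along the tool's axes as they then stand; what a row does not reach is not made up. A row lasts 1/10 s, in which the tool goes at most 50 mm and 8.59 degrees, less where a joint would pass 70% of its speed; a pose out of reach is approached as far as the arm can. A call is refused whole if a number of a shift passes 0.05 or a number of a turn 0.15, either way. A call with a gripper value outside its range is refused whole. The fingers move at their own pace and stop on an object; FORCE is the grip in N (left out, the last holds). Time passes only in rows, so rows that do not move let the fingers close. It gives the time, the measured TCP pose, the force and the opening at its end, in the units of the state.
- telemetry.read_state(): the state, without advancing time (a new reading comes with each control period).
- optics.read_camera(name): name is "scene" or "top"; returns a dict with "frame" (480x640x3 uint8, blue, green, red), "fx", "fy", "cx", "cy" (pixels), "D" ([k1, k2, p1, p2, k3] as OpenCV has them; the pictures are not rectified), "rvec" (rotation vector, rad) and "tvec" (3), from world to camera coordinates, as OpenCV has them. Camera axes: x right, y down, z forward; pixel columns grow to the right and rows downward; lengths in m; the calibration is good to about 2 mm. A picture is of the moment at which its call begins. There is no depth.
- workorder.close_job(): hands the job in, once; it reports no verdict.
The state is a dict: "t": time; "q": joint angles; "dq": joint speeds; "joint_torque": joint torques, N m; "tool_pos": TCP position; "orientation": TCP orientation; "force": force on the tool from outside, world axes, zero at the start; "wrist_torque": the same for the moment, N m; "opening": finger opening in m.
Only numpy, scipy, OpenCV 4.12 (cv2) and the standard library are available. Lean on these libraries where they do the work, as an engineer would, in place of code of your own. Each camera call takes 0.05 s, during which the arm holds its last target. There are 200 camera calls.

## Working session

There is one attempt and no reset: what is moved stays moved. The work goes in short steps, Python scripts to look and compute and a shell command to move; the robot and the scene stay as the last step left them, time stands still between calls to the robot, and variables do not carry over. Pictures are saved under pics/ and viewed, on a budget of 10 in all, crops included, one or two more only if the job needs it, and the job is handed in when it is done.

```bash
mkdir -p pics; ls; python3 - <<'E'
from plant import telemetry, optics
import cv2
s=telemetry.read_state();print(s)
for n in("scene","top"):
    c=optics.read_camera(n);cv2.imwrite(f"pics/{n}0.png",c["frame"]);print({k:v for k,v in c.items() if k!="frame"})
E
```

```text
pics
{'t': 0.0, 'q': array([-1.34437255e+00,  1.31133273e-01,  1.48923949e+00,  2.90421559e-05,
        1.52297579e+00, -8.54121522e-02]), 'dq': array([-0.00161719,  0.00022562,  0.00010843, -0.00024723, -0.0015503 ,
        0.0006419 ]), 'joint_torque': array([-1.08967934e-04, -5.59834528e+01, -4.91760957e+01,  7.65342289e-02,
        3.49036662e-02, -1.55046887e-04]), 'tool_pos': array([ 0.18399298, -0.570555  ,  0.23462591]), 'orientation': array([ 0.9776454 ,  1.34207773, -0.9756995 ]), 'force': array([-0.07948065, -0.17279766,  0.65668399]), 'wrist_torque': array([ 0.05014323, -0.01852183, -0.01521777]), 'opening': 0.09270076418663262}
{'fx': 434.6449259330842, 'fy': 434.6449259330842, 'cx': 321.1766168811825, 'cy': 239.77601184316603, 'D': array([0.02943217, 0.        , 0.        , 0.        , 0.        ]), 'rvec': array([ 1.32000998,  2.47778769, -0.70469965]), 'tvec': array([ 0.35072465, -0.35860379,  1.72981199])}
{'fx': 445.0862385282282, 'fy': 445.0862385282282, 'cx': 319.70907999807076, 'cy': 239.2550271226361, 'D': array([0.02948699, 0.        , 0.        , 0.        , 0.        ]), 'rvec': array([ 2.1696932 , -2.18194047,  0.12701424]), 'tvec': array([-0.02284805,  0.60524642,  1.2967658 ])}
```

View pics/top0.png

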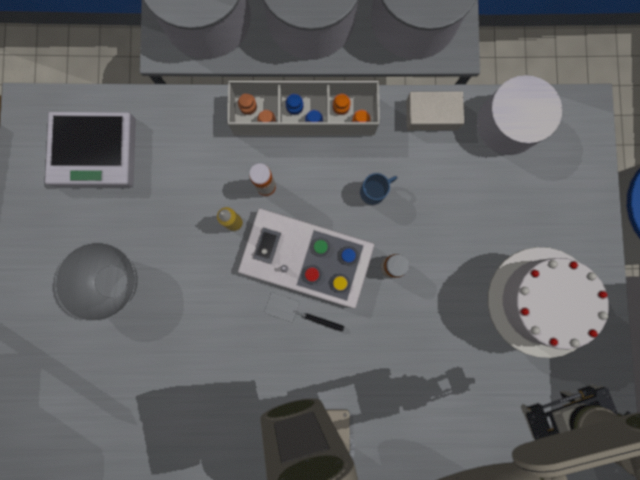

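View pics/scene0.png

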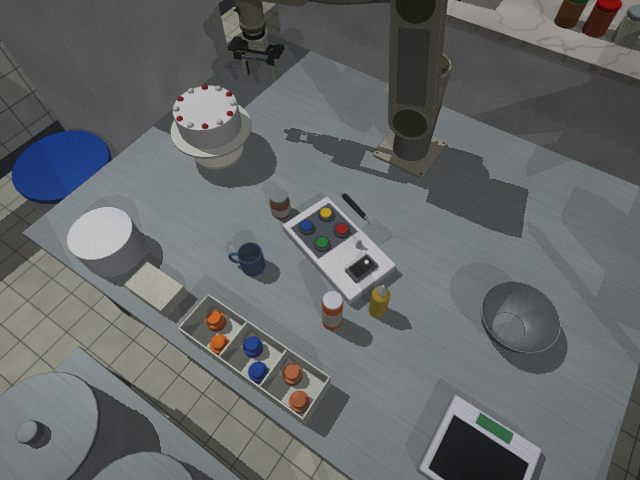

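The top view shows green at (320,247), blue (349,256), red (312,274), yellow (340,283), the rocker at (266,245) with its dot near (264,252), and the nozzle at (284,268). In the scene view, the console is around (340,248) and the dot around (366,262). Next I'll measure these by colour.

```bash
cat > h.py <<'E'
import numpy as np, cv2
def ray(c,p):
    K=np.array([[c["fx"],0,c["cx"]],[0,c["fy"],c["cy"]],[0,0,1]])
    u=cv2.undistortPoints(np.array([[p]],float),K,c["D"])[0,0]
    R=cv2.Rodrigues(c["rvec"])[0]
    return -R.T@c["tvec"], R.T@np.array([u[0],u[1],1])
def plane(c,p,z):
    o,d=ray(c,p); return o+d*(z-o[2])/d[2]
def two(c1,p1,c2,p2):
    a,d=ray(c1,p1);b,e=ray(c2,p2)
    s=np.linalg.lstsq(np.c_[d,-e],b-a,rcond=None)[0]
    return (a+d*s[0]+b+e*s[1])/2, np.linalg.norm(a+d*s[0]-b-e*s[1])
def blobs(f,box,hue,smin=110,vmin=40):
    x0,y0,x1,y1=box;h=cv2.cvtColor(f[y0:y1,x0:x1],cv2.COLOR_BGR2HSV)
    m=(((h[...,0].astype(int)-hue[0])%180<=(hue[1]-hue[0])%180)&(h[...,1]>smin)&(h[...,2]>vmin)).astype(np.uint8)
    n,_,st,ce=cv2.connectedComponentsWithStats(m)
    i=1+np.argmax(st[1:,4]);return ce[i]+[x0,y0],st[i,4]
HUE=dict(green=(45,85),blue=(100,125),red=(172,8),yellow=(20,35))
E
python3 - <<'E'
from h import *
from plant import optics
T=optics.read_camera("top");S=optics.read_camera("scene")
P={}
for k,h in HUE.items():
    a,na=blobs(T["frame"],(295,230,365,300),h);b,nb=blobs(S["frame"],(290,200,357,255),h)
    P[k]=plane(T,a,.069);print(k,a.round(1),na,b.round(1),nb,"plane",P[k].round(4),plane(S,b,.069).round(4),"two",[np.round(x,4) for x in two(T,a,S,b)])
# console yaw: red/yellow vs green/blue
n=list(P);
for i in range(4):
  for j in range(i):
    v=P[n[i]]-P[n[j]];print(n[j],n[i],np.hypot(*v[:2]).round(4),np.arctan2(v[1],v[0]).round(3))
a=cv2.resize(T["frame"][195:320,225:385],None,fx=5,fy=5,interpolation=cv2.INTER_CUBIC)[:600,:400]
b=cv2.resize(S["frame"][220:300,330:410],(400,400),interpolation=cv2.INTER_CUBIC)
b=np.vstack([b,np.zeros((200,400,3),np.uint8)]);cv2.imwrite("pics/crop1.png",np.hstack([a,b]))
E
```

```text
green [320.2 246.5] 124 [321.6 241.9] 102 plane [ 0.5802 -0.0271  0.069 ] [ 0.5837 -0.0263  0.069 ] two [array([ 0.5809, -0.0276,  0.0638]), np.float64(0.001)]
blue [348.3 255. ] 163 [305.8 225. ] 104 plane [ 0.5552 -0.108   0.069 ] [ 0.558  -0.1077  0.069 ] two [array([ 0.5557, -0.1088,  0.065 ]), np.float64(0.0011)]
red [311.5 274.1] 162 [341.3 228.5] 101 plane [ 0.5008 -0.0015  0.069 ] [ 0.5035 -0.001   0.069 ] two [array([ 0.5011, -0.0019,  0.0651]), np.float64(0.0008)]
yellow [339.8 282.8] 170 [325.4 212.3] 99 plane [ 0.4752 -0.0824  0.069 ] [ 0.4781 -0.0817  0.069 ] two [array([ 0.4754, -0.083 ,  0.0647]), np.float64(0.0008)]
green blue 0.0847 -1.871
green red 0.0834 2.83
blue red 0.1195 2.043
green yellow 0.1187 -2.657
blue yellow 0.0839 2.832
red yellow 0.0848 -1.877
```

View pics/crop1.png

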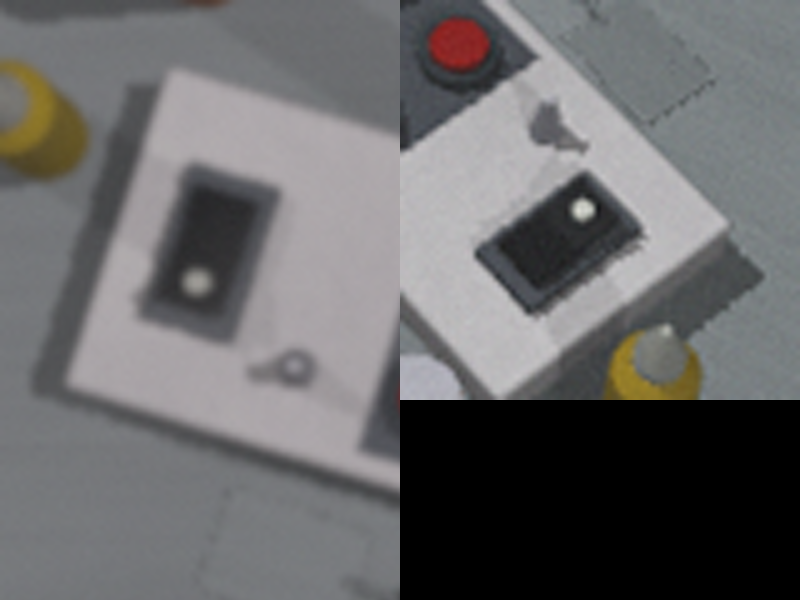

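The left crop puts the white dot at top-image (264.4,251.6) and the nozzle tip at (284.4,268.2). The right crop puts the dot at scene (366.4,261.8). Key spacings match the given 84/85 mm, and the yaw is about -0.305.

```bash
python3 - <<'E'
from h import *
from plant import optics,telemetry
from scipy.spatial.transform import Rotation as R
T=optics.read_camera("top");S=optics.read_camera("scene")
print("dot",plane(T,(264.4,251.6),.075),plane(S,(366.4,261.8),.075),two(T,(264.4,251.6),S,(366.4,261.8)))
print("nozzle",plane(T,(284.4,268.2),.092),"cake",plane(T,(562,302),.23),"bottle tip",plane(T,(224,213),.18),"can",plane(T,(261,173),.17))
y=-.305;ex=np.array([np.cos(y),np.sin(y),0]);ey=np.array([-np.sin(y),np.cos(y),0])
C=np.array([.529,-.0545,0]);d=plane(T,(264.4,251.6),.075)-C
print("dot rel key centre, console axes",d@ex,d@ey)
s=telemetry.read_state();M=R.from_rotvec(s["orientation"]).as_matrix();print(M.round(3))
z=M[:,2];want=ex if z@ex>0 else -ex
Mw=np.c_[[0,0,-1],np.cross(want,[0,0,-1]),want]
print("turn (tool)",R.from_matrix(M.T@Mw).as_rotvec())
E
```

```text
dot [0.56577931 0.13335472 0.075     ] [0.56888907 0.13554448 0.075     ] (array([0.56610518, 0.13415533, 0.06935104]), np.float64(0.0004123643910809016))
nozzle [0.51722276 0.07485854 0.092     ] cake [ 0.42443125 -0.62678379  0.23      ] bottle tip [0.66106739 0.22927087 0.18      ] can [0.77165729 0.1333532  0.17      ]
dot rel key centre, console axes -0.021329662601908744 0.1902292281371751
[[-0.     0.952  0.307]
 [ 0.001  0.307 -0.952]
 [-1.     0.    -0.001]]
turn (tool) [-9.54013149e-01 -5.07984866e-04 -3.47361005e-04]
```

The dot's offset of -21 mm across the console matches the expected -22·cos. Raise, close and turn the jaws along console x.

```bash
python3 -m inch '[[[-0.05,0,0,0,0,0,0],[-0.05,0,0,0,0,0,0],[-0.05,0,0,0,0,0,0],[-0.05,0,0,0,0,0,0],[0,0,0,-0.14,0,0,0],[0,0,0,-0.14,0,0,0],[0,0,0,-0.14,0,0,0],[0,0,0,-0.14,0,0,0],[0,0,0,-0.14,0,0,0],[0,0,0,-0.14,0,0,0],[0,0,0,-0.13,0,0,0],[0,0,0,0,0,0,0]]]' 20
cat > goto.py <<'E'
import sys,numpy as np
from plant import telemetry
from scipy.spatial.transform import Rotation as R
s=telemetry.read_state();M=R.from_rotvec(s["orientation"]).as_matrix()
g=np.array([float(a) for a in sys.argv[1:4]])
y=-.305;ex=np.array([np.cos(y),np.sin(y),0]);Mw=np.c_[[0,0,-1],np.cross(ex,[0,0,-1]),ex]
print("t",s["t"],"pos",s["tool_pos"].round(4),"shift",(M.T@(g-s["tool_pos"])).round(4),"turn",R.from_matrix(M.T@Mw).as_rotvec().round(3),"F",s["force"].round(2),"open",round(s["opening"],4))
E
python3 goto.py .567 .1345 .36
```

```text
t: 1.5
tool_pos: [0.1838, -0.5697, 0.4414]
orientation: [0.2, 1.563, -0.194]
force: [-1.0, -0.3, -0.4]
opening: 0.0026
t 1.5 pos [ 0.1838 -0.5697  0.4414] shift [0.0838 0.777  0.1966] turn [ 0.054 -0.002 -0.003] F [-1.   -0.26 -0.37] open 0.0026
```

```bash
python3 -m inch '[[[0,0.04,0.01,0,0,0,0],[0,0.04,0.01,0,0,0,0],[0,0.04,0.01,0,0,0,0],[0,0.04,0.01,0,0,0,0],[0,0.04,0.01,0,0,0,0],[0,0.04,0.01,0,0,0,0],[0,0.04,0.01,0,0,0,0],[0,0.04,0.01,0,0,0,0],[0,0.04,0.01,0,0,0,0],[0,0.04,0.01,0,0,0,0],[0,0.04,0.01,0,0,0,0],[0,0.04,0.01,0,0,0,0],[0,0.04,0.01,0,0,0,0],[0,0.04,0.01,0,0,0,0],[0,0.04,0.01,0,0,0,0],[0,0.04,0.01,0,0,0,0],[0,0.04,0.01,0,0,0,0],[0,0.04,0.01,0,0,0,0],[0,0.04,0.01,0,0,0,0],[0,0,0,0,0,0,0]]]'
python3 goto.py .567 .1345 .16
```

```text
t: 3.5
tool_pos: [0.5975, 0.1306, 0.4407]
orientation: [0.278, 1.555, -0.267]
force: [0.4, 0.1, -1.1]
opening: 0.0004
t 3.5 pos [0.5975 0.1306 0.4407] shift [ 0.2807 -0.0086 -0.0293] turn [-0.042 -0.002 -0.007] F [ 0.43  0.09 -1.12] open 0.0004
```

```bash
python3 -m inch '[[[0.04,-0.004,-0.015,-0.04,0,0,0],[0.05,-0.004,-0.014,0,0,-0.006,0],[0.05,0,0,0,0,0,0],[0.05,0,0,0,0,0,0],[0.04,0,0,0,0,0,0],[0.04,0,0,0,0,0,0],[0,0,0,0,0,0,0]]]'
python3 goto.py .567 .1345 .105
python3 - <<'E'
from h import *
from plant import optics
T=optics.read_camera("top");S=optics.read_camera("scene")
a=cv2.resize(T["frame"][200:300,230:330],(400,400),interpolation=cv2.INTER_CUBIC)
b=cv2.resize(S["frame"][190:290,310:410],(400,400),interpolation=cv2.INTER_CUBIC)
cv2.imwrite("pics/c2.png",np.hstack([a,b]))
E
```

```text
t: 4.2
tool_pos: [0.567, 0.133, 0.1638]
orientation: [0.261, 1.551, -0.259]
force: [-0.9, 0.0, -2.2]
opening: 0.0003
t 4.2 pos [0.567  0.133  0.1638] shift [ 0.0588  0.0013 -0.0007] turn [-0.026  0.004 -0.002] F [-0.86  0.04 -2.18] open 0.0003
```

View pics/c2.png

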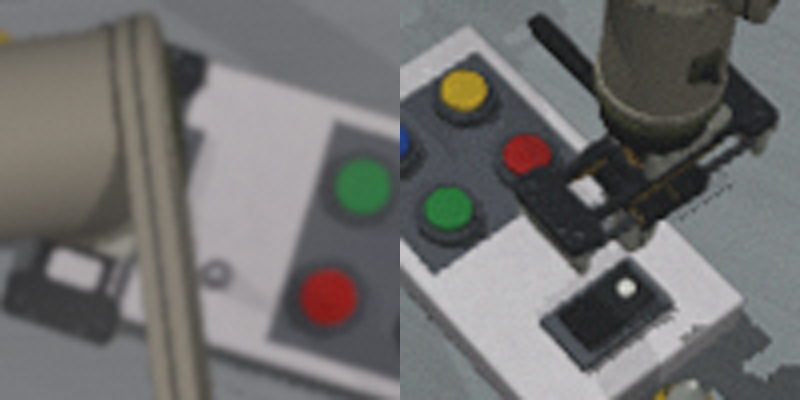

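The view shows the gripper above the rocker; scene crop has the dot at (627,288), unobstructed, console unmoved. Descending onto it.

```bash
python3 -m inch '[[[0.03,0.001,0,-0.02,0.003,0,0],[0.02,0,0,0,0,0,0],[0.008,0,0,0,0,0,0],[0.006,0,0,0,0,0,0],[0.006,0,0,0,0,0,0],[0.006,0,0,0,0,0,0],[0.006,0,0,0,0,0,0]]]'
python3 goto.py .567 .1345 .084
```

```text
t: 5.0
tool_pos: [0.5873, 0.1363, 0.1093]
orientation: [0.257, 1.515, -0.235]
force: [0.0, 1.4, -0.6]
opening: 0.0005
t 5.0 pos [0.5873 0.1363 0.1093] shift [ 0.0244 -0.0085 -0.0197] turn [-0.01   0.039 -0.021] F [ 0.02  1.41 -0.63] open 0.0005
```

Drift of 20 mm across the rows, with no contact force. Correct sideways at this height before going on.

```bash
python3 -m inch '[[[0,-0.008,-0.02,-0.01,0.039,-0.021,0],[0,0,0,0,0,0,0],[0,0,0,0,0,0,0]]]'
python3 goto.py .567 .1345 .084
```

```text
t: 5.3
tool_pos: [0.5659, 0.1349, 0.1078]
orientation: [0.239, 1.557, -0.24]
force: [-0.6, -0.6, 1.0]
opening: 0.0006
t 5.3 pos [0.5659 0.1349 0.1078] shift [ 0.0238 -0.      0.0011] turn [-0.  0.  0.] F [-0.63 -0.57  1.03] open 0.0006
```

```bash
python3 -m inch '[[[0.008,0,0,0,0,0,0],[0,0,0,0,0,0,0],[0.008,0,0,0,0,0,0],[0,0,0,0,0,0,0]]]'
python3 goto.py .567 .1345 .084
```

```text
t: 5.7
tool_pos: [0.5678, 0.135, 0.091]
orientation: [0.241, 1.553, -0.239]
force: [-0.4, 0.0, -0.7]
opening: 0.0008
t 5.7 pos [0.5678 0.135  0.091 ] shift [ 0.007  -0.0007 -0.0007] turn [-0.001  0.004 -0.001] F [-0.36  0.01 -0.66] open 0.0008
```

```bash
python3 -m inch '[[[0.005,0,-0.001,0,0.004,0,0],[0.005,0,0,0,0,0,0],[0.006,0,0,0,0,0,0],[0.006,0,0,0,0,0,0]]]'
python3 goto.py .567 .1345 .084
```

```text
t: 6.1
tool_pos: [0.5675, 0.1359, 0.0837]
orientation: [0.241, 1.558, -0.239]
force: [-32.0, -6.9, 56.6]
opening: 0.0005
t 6.1 pos [0.5675 0.1359 0.0837] shift [-0.0003 -0.0015 -0.0001] turn [-0.    -0.001 -0.001] F [-32.04  -6.91  56.64] open 0.0005
```

57 N with the tip at 66.7 mm: this is the end stop. Retract, and go over blue.

```bash
python3 -m inch '[[[-0.02,0,0,0,0,0,0],[-0.04,0,0,0,0,0,0],[-0.02,0,0,0,0,0,0],[0,0,0,0,0,0,0]]]'
python3 goto.py .5565 -.108 .15
python3 - <<'E'
from h import *
from plant import optics
S=optics.read_camera("scene")
cv2.imwrite("pics/c3.png",cv2.resize(S["frame"][210:290,310:410],(500,400),interpolation=cv2.INTER_CUBIC))
E
```

```text
t: 6.5
tool_pos: [0.5673, 0.1356, 0.1677]
orientation: [0.24, 1.558, -0.239]
force: [-0.3, 0.1, 0.3]
opening: 0.0003
t 6.5 pos [0.5673 0.1356 0.1677] shift [ 0.0174 -0.2356  0.063 ] turn [-0.    -0.001 -0.001] F [-0.35  0.08  0.31] open 0.0003
```

View pics/c3.png

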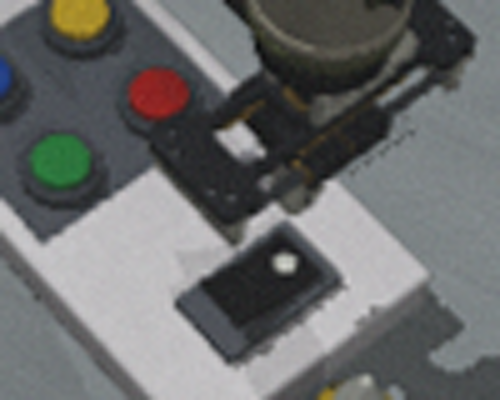

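The rocker has tipped: the dotted half is level (dot at (285,263)) and the far half is raised. On to blue.

```bash
python3 -m inch '[[[0,-0.04,0.01,0,0,0,0],[0,-0.04,0.01,0,0,0,0],[0,-0.04,0.01,0,0,0,0],[0,-0.04,0.01,0,0,0,0],[0,-0.04,0.01,0,0,0,0],[0,-0.03,0.01,0,0,0,0],[0,0,0,0,0,0,0],[0,0,0,0,0,0,0]]]'
python3 goto.py .5565 -.108 .12
```

```text
t: 7.35
tool_pos: [0.5469, -0.1079, 0.1476]
orientation: [0.24, 1.58, -0.237]
force: [-0.2, -0.3, -0.9]
opening: -0.0
t 7.35 pos [ 0.5469 -0.1079  0.1476] shift [0.0273 0.0028 0.0098] turn [ 0.003 -0.022  0.001] F [-0.21 -0.29 -0.87] open -0.0
```

```bash
python3 -m inch '[[[0,0.003,0.01,0.003,-0.022,0,0],[0.025,0,0,0,0,0,0],[0,0,0,0,0,0,0],[0,0,0,0,0,0,0]]]'
python3 goto.py .5565 -.108 .086
python3 - <<'E'
from h import *
from plant import optics
S=optics.read_camera("scene")
cv2.imwrite("pics/c4.png",cv2.resize(S["frame"][180:280,280:405],(750,600),interpolation=cv2.INTER_CUBIC))
E
```

```text
t: 7.75
tool_pos: [0.5586, -0.1035, 0.1196]
orientation: [0.237, 1.557, -0.237]
force: [-0.4, 0.4, 0.4]
opening: 0.0004
t 7.75 pos [ 0.5586 -0.1035  0.1196] shift [ 0.0336 -0.0049 -0.0007] turn [0.003 0.001 0.   ] F [-0.4   0.41  0.42] open 0.0004
```

View pics/c4.png

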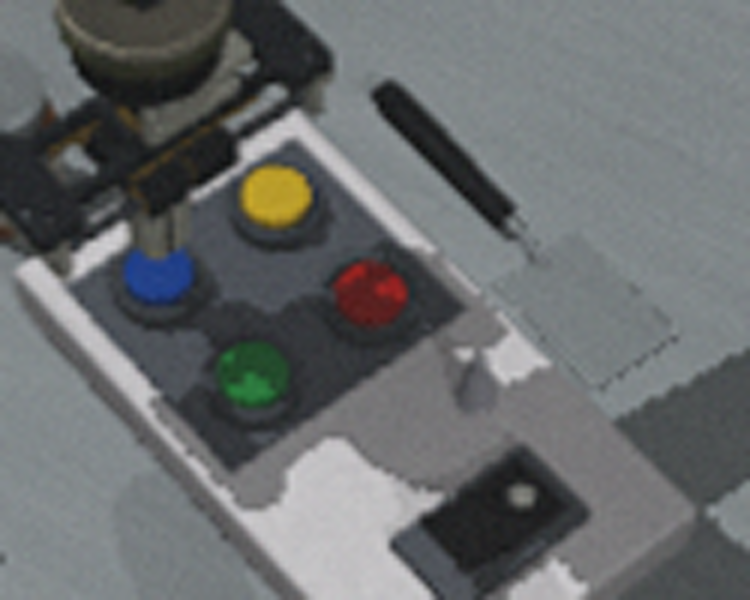

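The closed fingers are above blue (key at (158,272) in the crop), and the rocker still looks over. Press, stopping at the 62 mm face height.

```bash
python3 -m inch '[[[0.015,-0.004,0,0.003,0,0,0],[0,0,0,0,0,0,0],[0.012,0,0,0,0,0,0],[0,0,0,0,0,0,0],[0.006,0,0,0,0,0,0],[0.005,0,0,0,0,0,0],[0.005,0,0,0,0,0,0]]]'
python3 goto.py .5565 -.108 .079
```

```text
t: 8.5
tool_pos: [0.5595, -0.1072, 0.0782]
orientation: [0.238, 1.553, -0.239]
force: [-28.4, 8.0, 62.9]
opening: 0.0006
t 8.5 pos [ 0.5595 -0.1072  0.0782] shift [-0.0008 -0.0017 -0.0026] turn [ 0.001  0.005 -0.   ] F [-28.45   7.98  62.87] open 0.0006
```

```bash
python3 -m inch '[[[-0.02,0,0,0,0,0,0],[-0.03,0,0,0,0.005,0,0],[0,0,0,0,0,0,0],[0,0.03,0,0,0,0,0],[0,0.03,0,0,0,0,0],[0,0.02,0,0,0,0,0],[0,0,0,0,0,0,0],[0,0,0,0,0,0,0]]]'
python3 goto.py .582 -.027 .105
python3 - <<'E'
from h import *
from plant import optics
S=optics.read_camera("scene")
cv2.imwrite("pics/c5.png",cv2.resize(S["frame"][180:280,280:405],(750,600),interpolation=cv2.INTER_CUBIC))
E
```

```text
t: 9.3
tool_pos: [0.5836, -0.0297, 0.127]
orientation: [0.24, 1.558, -0.241]
force: [0.7, 0.5, -0.0]
opening: 0.0
t 9.3 pos [ 0.5836 -0.0297  0.127 ] shift [ 0.022   0.0021 -0.0023] turn [-0.001 -0.     0.001] F [ 0.68  0.48 -0.01] open 0.0
```

View pics/c5.png

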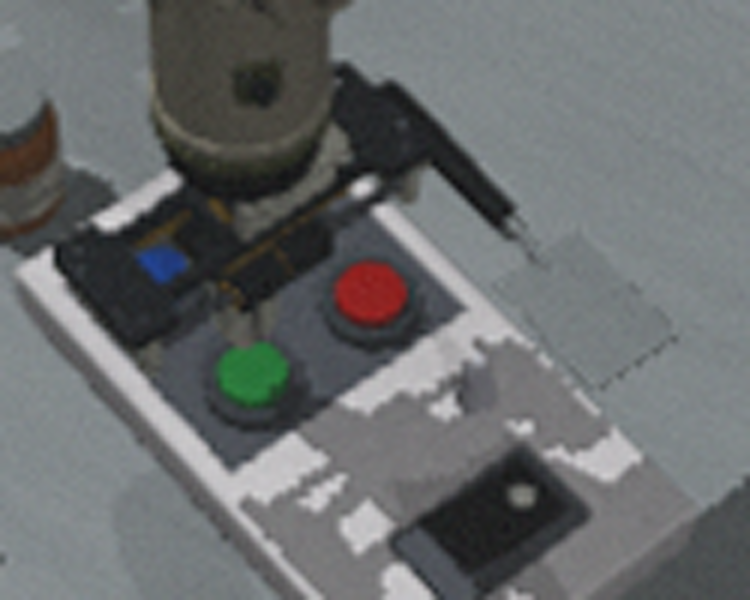

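Blue is mostly hidden behind the gripper, at (160,262). Its press ended at 63 N with the tip 7.8 mm below the key's up height, so it was fully down. Green is at (253,373) and the fingers are over it. Press and hold.

```bash
python3 -m inch '[[[0.02,0.002,-0.002,0,0,0,0],[0,0,0,0,0,0,0],[0.016,0,0,0,0,0,0],[0,0,0,0,0,0,0],[0.006,0,0,0,0,0,0],[0.005,0,0,0,0,0,0],[0.004,0,0,0,0,0,0],[0.003,0,0,0,0,0,0],[0.003,0,0,0,0,0,0],[0.003,0,0,0,0,0,0]]]'
python3 goto.py .582 -.027 .079
```

```text
t: 10.35
tool_pos: [0.5828, -0.0312, 0.0789]
orientation: [0.242, 1.557, -0.244]
force: [-14.5, 1.5, 24.0]
opening: 0.0001
t 10.35 pos [ 0.5828 -0.0312  0.0789] shift [-0.0001  0.0038 -0.0021] turn [-0.005  0.001  0.001] F [-14.5    1.47  24.01] open 0.0001
```

```bash
python3 -m inch '[[[0.002,0.001,-0.001,0,0,0,0],[0.003,0,0,0,0,0,0],[0.003,0,0,0,0,0,0],[0.003,0,0,0,0,0,0],[0.003,0,0,0,0,0,0]]]'
python3 - <<'E'
from h import *
from plant import optics
S=optics.read_camera("scene");T=optics.read_camera("top")
for _ in range(8): optics.read_camera("top")
a=cv2.resize(S["frame"][190:290,290:390],(400,400),interpolation=cv2.INTER_CUBIC)
b=cv2.resize(T["frame"][200:300,280:380],(400,400),interpolation=cv2.INTER_CUBIC)
cv2.imwrite("pics/c6.png",np.hstack([a,b]))
E
python3 goto.py .582 -.027 .079
```

```text
t: 10.85
tool_pos: [0.5829, -0.0311, 0.0789]
orientation: [0.24, 1.556, -0.245]
force: [-15.2, 1.0, 25.6]
opening: 0.0003
t 11.35 pos [ 0.5829 -0.0311  0.0788] shift [-0.0002  0.0036 -0.0021] turn [-0.004  0.002  0.003] F [-15.23   1.34  24.92] open 0.0
```

View pics/c6.png

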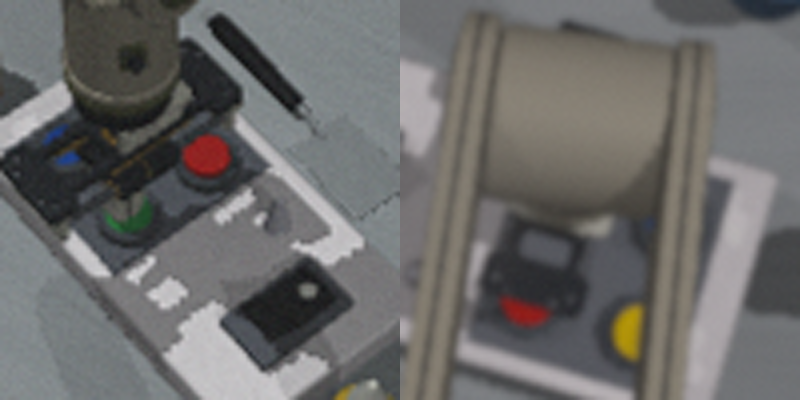

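The fingers are holding green down to its ring, at (130,215), with a steady 25 N. Red and yellow are up and the nozzle is still standing at (275,213). Handing in.

```bash
python3 -c "
from plant import workorder,telemetry
print(workorder.close_job());s=telemetry.read_state();print(s['t'],s['tool_pos'],s['force'])"
```

```text
the job is handed in; nothing more can be done
None
the job is handed in; nothing more can be done
```

I pushed the rocker over, pressed blue down, then pressed green. I handed the job in at about 11.4 s of the 42 s, still holding green down with the closed fingers.

| Step | Vertical force at the end | Tip height | Expected height |
|---|---|---|---|
| Rocker | 57 N | 66.7 mm | 67 mm |
| Blue | 63 N | 61.2 mm | 62 mm |
| Green | 25 N, steady over the last 0.5 s without new moves | 61.8 mm | 62 mm |

- **Pictures:** The last pictures show the rocker over. Red and yellow looked up, though the arm partly covered them. The nozzle and spatula had not visibly moved.
- **Not fully confirmed:** The gripper partly hid blue after its press, so that it is down rests on the force and height readings. I did not measure the loose things again at the end.
- **Off plan:** The tool drifted about 20 mm sideways on the first descent. I corrected it before touching the rocker. The finger centre was about 4 mm off the middle of the green key, still on it. The two-camera heights came out 4–6 mm low, so I used the given heights instead.

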